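# Load a culture flask into the cell imager and close it up

## Task

Load the small culture flask with the blue cap into the cell imager's open drawer: set it down, without dropping it, flat in the nest on the tray with its cap towards the machine. Then fold the hold-down frame fully down over the flask and push the drawer gently all the way shut. Leave the flask with the orange cap and everything else on the bench where it is.

Things in the scene. Friction and masses are not known exactly. Their poses are not given: they have to be found in the camera images.
- flask: The culture flask to load: clear plastic, lying flat, with a blue cap and a white patch on top. Rigid box body 62 long (its x) x 52 wide (its y) x 25 high; from the +x end a 28 mm wide shoulder, then a neck and a cap of 24 diameter, reaching to x = +62. 50 to 85 g. Origin at the centre of the box body's underside; +x points to the cap, z up. Grip it across the 52 mm width.
- flask_cap (a point): Centre of the flask's blue cap: 53.5 mm along +x and 13 mm above the flask's origin.
- flask_b: An identical flask with an orange cap (bystander), same origin and axes.
- imager: The cell imager, a white bench machine standing still: low front deck 110 mm high with the drawer in its front face, and behind that a tower 225 mm high with a dark window. Footprint 300 deep (its x) x 226 wide (its y). Origin at the centre of its footprint on the bench. Its front looks along its own -x, the way the drawer slides out; the front face lies at x = -150 mm.
- nest (a point): Centre of the flask's nest on the drawer's tray floor, 50 mm above the bench; moves with the drawer. Axes as the imager's: +x points into the machine. A seated flask's origin lies here, its x along the nest's x. Round ribs 6 mm high surround the flask's body with 3 mm clearance all round (the middle 30 mm of each long side open for fingers) with a gap at the +x end for the shoulder and cap.
- tray_front (a point): Middle of the top edge of the drawer's front panel: from the nest 69 mm along -x and 44 mm up. The panel is 10 thick, 220 wide, 62 high. The tray behind it is 170 wide (y) and bare beyond the ribs apart from the frame's two hinge posts (33 high, 48 mm from the nest along -x, 30 mm to either side).
- imager_drawer (a joint): How far the drawer is out: 0 fully shut (front panel against the machine), up to 0.17 m out; at the start it is 0.145 m out or more, so that the flask's cap goes down clear of the machine. It slides on rails with 3 to 5 N of friction and stays where it is left.
- drawer_pull (a point): Middle of the drawer's pull: a horizontal steel bar of 10 mm diameter and 90 mm length along y, 35 mm in front of the front panel and 62 mm above the bench; from the nest it lies 109 mm along -x and 12 mm up. The drawer can be pushed shut by it.
- hold_frame (a joint): Angle of the hold-down frame: 0 lies level over the flask (1 to 2 mm above a seated flask, so it goes fully down only if the flask lies flat in the nest), pi/2 upright, up to 2.1 rad leaning out over the drawer's front; standing open its edge is up to 150 mm above the bench, so carry the flask in above it. Stiff hinge: stays where it is left; about 1 N at its edge moves it.
- frame_hinge (a point): Middle of the frame's hinge axis, at the front of the tray: from the nest 48 mm along -x and 29 mm up. The axis runs along the nest's y.
- frame_edge (a point): Middle of the frame's free edge (yellow strip). The frame is a black plate 50 wide and 4 thick with a clear pane (solid, it can be pushed anywhere); this edge is 70 mm from the hinge. At angle q the edge lies 70*cos(q) along the nest's +x and 70*sin(q) above the hinge.
- tips_blue: Blue pipette-tip box with clear lid, 84 x 122 x 92 high (bystander). Origin at the centre of its underside.
- tips_green: Green pipette-tip box with clear lid, 84 x 122 x 92 high (bystander). Origin at the centre of its underside.
- bottle: Clear bottle with yellow band and white cap, 76 diameter, 170 high (bystander). Origin at the centre of its underside.
- dish: Clear covered culture dish, 61 diameter, 16 high (bystander). Origin at the centre of its underside.
- marker: Black marker pen with red cap, 138 long (x), 13 thick (bystander). Origin at its underside near the middle.
- counter: Steel hand tally counter, 46 diameter, 24 high (bystander). Origin at the centre of its underside.
- tube_rack: White rack with capped tubes, 60 x 110 x 72 high (bystander). Origin at the centre of its underside.
Things that resemble listed ones, but are neither listed nor needed, are in the scene too. Leave any black, brown or green look-alike of the flask alone.

How it is judged:
On the way, in this order (a step that is already met when the one before it is completed fails the run):
1. The blue-capped flask lies flat in the nest, cap towards the machine, and the fingers have let go of it (x of flask in the frame of nest between -0.006 and 0.006 m and y of flask in the frame of nest between -0.006 and 0.006 m and z of flask in the frame of nest between -0.003 and 0.003 m and x of flask_cap in the frame of nest above 0.03 m and angle between the x axis of flask and the x axis of nest, either way round below 0.12 rad and angle between flask's own z axis and vertical below 0.08 rad and contact force between the fingers and flask below 0.05 N), for 0.2 s.
2. The hold-down frame is folded fully down over the seated flask (x of flask in the frame of nest between -0.006 and 0.006 m and y of flask in the frame of nest between -0.006 and 0.006 m and z of flask in the frame of nest between -0.003 and 0.003 m and x of flask_cap in the frame of nest above 0.03 m and angle between the x axis of flask and the x axis of nest, either way round below 0.12 rad and angle between flask's own z axis and vertical below 0.08 rad and value of joint hold_frame below 0.06 rad), for 0.2 s.
At the end, for the whole second after the job is handed in: Drawer shut (within 5 mm), hold-down frame down (within 0.06 rad), and beneath it the blue-capped flask at rest in the nest, cap towards the machine: within 6 mm of the nest's centre each way and 3 mm of the tray floor, turned less than 0.12 rad, tilted less than 0.08 rad (all of step 2 and value of joint imager_drawer below 0.005 m and linear speed of flask below 0.02 m/s); the robot touches nothing.
It fails at once if the drawer is slammed (faster than 0.3 m/s) (velocity of joint imager_drawer below -0.3 m/s).
It fails at once if the flask is let go in the air (more than 25 mm above the tray floor) (height (world z) of flask above 0.075 m and contact force between the fingers and flask below 0.02 N).
It fails at once if a bystander is pushed more than 30 mm from its place (distance of any of flask_b, tips_blue, tips_green, bottle, dish, marker, counter, tube_rack from where it was at the start of the episode above 0.03 m).
It also fails if it takes over 58 s, if anything falls off the work surface, if the arm or the gripper's body presses on something with over 40 N, if the wrist force passes 120 N, or if a joint passes its speed limit or range.

## Robot

A 6-joint arm with a two-finger parallel gripper is mounted at the origin on the work surface. World frame = base frame: x ahead of the robot, y to its left, z up, the work surface at z = 0. Lengths are in m, angles in rad, forces in N, time in s.
With the tool pointing down it reaches from about 0.35 to 0.8 m from the base axis. Payload 7.3 kg.
Tool frame: the origin (TCP) lies at the very end of the fingers, on their centre line; the grasp point (between the pads) lies grasp_offset behind it (grasp_offset is the distance from the TCP to the grasp point, in m); y points along the fingers, x is the direction in which the jaws open and shut, and the axes are right-handed (so a half turn about y gives the same grasp; the last joint's range is limited). The gripper opens to 85 mm and grips with 20 to 120 N. Pads are 22 mm wide; open, the fingers measure 114 mm over their backs; the gripper's body (76 mm by 85 mm) begins 54 mm behind the grasp point. The pads swing forward as they close: fully open they stand 13 mm farther back than shut.
Start: joints at [0.998, 0.342, 1.524, -0, 1.275, -0.146], TCP at [0.217, 0.478, 0.196] pointing down, gripper open.
Joint ranges: [-2.53, 2.53], [-0.77, 2.02], [0.04, 2.7], [-1, 4.14], [0.28, 2.66], [-3.11, 3.11]. Speed limits (rad/s): [2.57, 2.57, 3.14, 3.14, 3.14, 3.14].

## Interface

Orientations are given as a rotation vector (axis times angle).
In Python, from rig import read_state, get_image, hand_in, outline_of, spot_point, grasp_offset gives the robot as it stands.
- The arm moves only by the tool apply_moves, never from a script. Its argument "motion" is a list of rows, each a list of 5 numbers: the opening, from -1 (shut) to 1 (fully open), so that 0 is half open, then the shift along the tool's x, y, z in units of 30 mm (1.0 is 30 mm), then the turn about the tool's y in units of 6 degrees (1.0 is 6 degrees). In form: [[gripper, dx, dy, dz, roll], ...]. A call has 1 to 10 rows; each row is the pose to reach, as a shift and turn from the pose commanded when the call began, along the tool's axes at that moment; what a row does not reach only later rows make up. A row lasts 1/12 s, in which the tool goes at most 41.7 mm and 7.16 degrees, less where a joint would pass 70% of its speed; a pose out of reach is approached as far as the arm can. A call with a gripper value outside its range is refused whole. The fingers move at their own pace and stop on an object; the grip force is fixed at half the most. Time passes only in rows, so rows that repeat a pose let the fingers close. It gives the time, the measured TCP pose, the force and the opening at its end, in the units of the state.
- read_state(): the state, without advancing time (a new reading comes with each control period).
- get_image(name): name is "side" or "top"; returns a dict with "pixels" (384x512x3 uint8, red, green, blue), "vfov" (degrees; the focal length in pixels is half the picture's height over the tangent of half this angle, whatever the lens; pixels are square), "cx", "cy" (the principal point, pixels), "T" (4x4, takes a point from camera to world coordinates). Camera axes: x right, y down, z forward; pixel columns grow to the right and rows downward; lengths in m; the calibration is good to about 2 mm. A picture is of the moment at which its call begins. There is no depth.
- hand_in(): hands the job in, once; it reports no verdict.
Trained networks look in a picture, given as the dict that the camera call returned (one of the last four; its "shot" number tells which), for a name from the list of things; names that differ only in an ending like _2 or _b are one class to them, and where a whole thing is asked for, a point or a joint stands for the part that bears it (a point fixed in the world has none). Each returns a list of dicts, best first, with "p" (0 to 1); they miss things now and then, are a little off and sometimes report something else, mostly with a low value. They report only what shows in the picture. A call takes as long as a camera call. They do not tell look-alikes from the thing itself.
- outline_of(picture, thing): "mask" (384x512 bool, what is visible of it) and "uv" ([column, row] in pixels, amid what is visible of it).
- spot_point(picture, thing): "uv" ([column, row] in pixels: a listed point, or the origin of a listed thing).
The state is a dict: "time_s": time; "joint_pos": joint angles; "qd": joint speeds; "joint_efforts": joint torques, N m; "eef_pos": TCP position; "eef_rot": TCP orientation; "ft_force": force on the tool from outside, world axes, zero at the start; "wrist_torque": the same for the moment, N m; "finger_gap": opening from 0.0 (shut) to 1.0 (fully open).
Only numpy, scipy, OpenCV 4.12 (cv2) and the standard library are available. Lean on these libraries where they do the work, as an engineer would, in place of code of your own. Each camera call takes 0.05 s, during which the arm holds its last target. There are 200 camera calls.

## Working session

There is one attempt and no reset: what is moved stays moved. The work goes in short steps, Python scripts to look and compute and a tool call to move; the robot and the scene stay as the last step left them, time stands still between calls to the robot, and variables do not carry over. Pictures are saved under pics/ and viewed, about 8 in all and at most 12, crops included, and the job is handed in when it is done.

Besides the shell and the picture viewer there is one more tool, called after ">>>" by a JSON object that holds its "fn" and its "kwargs", one argument or row to a line. apply_moves: Moves the arm, as the interface text tells. Its arguments: {"type":"object","properties":{"motion":{"type":"array","items":{"type":"array","items":{"type":"number"}}}},"required":["motion"]}

```bash
mkdir -p pics; ls; cat > h.py <<'E'
import numpy as np, cv2
from rig import *
from scipy.spatial.transform import Rotation as R
def ray(im,uv):
    f=im["pixels"].shape[0]/2/np.tan(np.radians(im["vfov"])/2)
    T=np.array(im["T"]); d=T[:3,:3]@np.array([(uv[0]-im["cx"])/f,(uv[1]-im["cy"])/f,1]); return T[:3,3],d
def at_z(im,uv,z):
    o,d=ray(im,uv); return o+d*(z-o[2])/d[2]
def tri(a,ua,b,ub):
    o1,d1=ray(a,ua);o2,d2=ray(b,ub)
    s=np.linalg.lstsq(np.c_[d1,-d2],o2-o1,rcond=None)[0]
    p,q=o1+s[0]*d1,o2+s[1]*d2; return (p+q)/2,np.linalg.norm(p-q)
def proj(im,p):
    T=np.array(im["T"]); f=im["pixels"].shape[0]/2/np.tan(np.radians(im["vfov"])/2)
    c=T[:3,:3].T@(np.array(p)-T[:3,3]); return np.array([im["cx"]+f*c[0]/c[2],im["cy"]+f*c[1]/c[2]])
def save(im,n,crop=None,k=1):
    p=im["pixels"][:,:,::-1]
    if crop: p=p[crop[1]:crop[3],crop[0]:crop[2]]
    cv2.imwrite("pics/"+n,cv2.resize(p,None,fx=k,fy=k,interpolation=cv2.INTER_CUBIC))
E
python3 - <<'E'
from h import *
np.set_printoptions(precision=4,suppress=True)
s=read_state(); print(s, grasp_offset); print(R.from_rotvec(s["eef_rot"]).as_matrix())
t=get_image("top"); d=get_image("side")
cv2.imwrite("pics/a.png",np.vstack([t["pixels"],d["pixels"]])[:,:,::-1][:, :])
save(t,"top0.png",k=1.5);save(d,"side0.png",k=1.5)
for im,n in((t,"top"),(d,"side")):
    print(n,im["vfov"],im["cx"],im["cy"],np.array(im["T"]))
    for th in ["flask","flask_cap","nest","tray_front","drawer_pull","frame_hinge","frame_edge","imager"]:
        print(th,[(round(r["p"],2),np.round(r["uv"],1)) for r in spot_point(im,th)[:5]])
E
```

```text
pics
{'time_s': 0.0, 'joint_pos': array([ 0.998 ,  0.3427,  1.525 , -0.    ,  1.2754, -0.146 ]), 'qd': array([-0.0022,  0.0007,  0.0013, -0.001 , -0.0013,  0.0004]), 'joint_efforts': array([  0.0008, -43.3686, -24.601 ,  -0.0002,   0.008 ,  -0.    ]), 'eef_pos': array([0.217 , 0.4775, 0.1955]), 'eef_rot': array([-1.382 , -0.8883,  0.8906]), 'ft_force': array([-1.2636,  0.3457,  0.1517]), 'wrist_torque': array([ 0.0175,  0.0126, -0.0185]), 'finger_gap': 0.996109070172947} 0.0187
[[ 0.4139 -0.0008 -0.9103]
 [ 0.9103 -0.0013  0.4139]
 [-0.0015 -1.      0.0002]]
top 56.12234608161723 253.8952048523491 195.10972746937858 [[ 0.009  -0.9939  0.1099  0.3915]
 [-0.9999 -0.0074  0.0149  0.1255]
 [-0.014  -0.1101 -0.9938  1.2418]
 [ 0.      0.      0.      1.    ]]
flask [(0.86, array([240.3, 217. ])), (0.74, array([209.2, 181.7])), (0.72, array([321.6, 248. ])), (0.7, array([249.2, 257.6])), (0.59, array([282.4, 238.3]))]
flask_cap [(0.75, array([234.9, 252.2])), (0.69, array([329.1, 260.5])), (0.64, array([256. , 211.1])), (0.6, array([297.3, 234.2]))]
nest [(0.88, array([328.3, 179. ]))]
tra
[... 440 characters left out ...]
.      0.      0.      1.    ]]
flask [(0.71, array([220.9, 214.8])), (0.7, array([235. , 246.2])), (0.65, array([257.9, 284.6])), (0.6, array([230. , 183.9])), (0.38, array([213.5, 155.6]))]
flask_cap [(0.93, array([251.1, 294.8])), (0.81, array([252.3, 251.6])), (0.79, array([235. , 214.6])), (0.62, array([182.9, 224.7]))]
nest [(0.87, array([324.2, 230.4]))]
tray_front [(0.81, array([311.7, 207.8])), (0.17, array([236.3, 215.8]))]
drawer_pull [(0.85, array([299.4, 208.3]))]
frame_hinge [(0.81, array([307.6, 216.4])), (0.48, array([305.6, 195.5])), (0.37, array([380.8, 303.7]))]
frame_edge [(0.64, array([306.4, 194.1])), (0.46, array([309.8, 217.9]))]
imager [(0.93, array([383.3, 303.7]))]
```

View pics/top0.png

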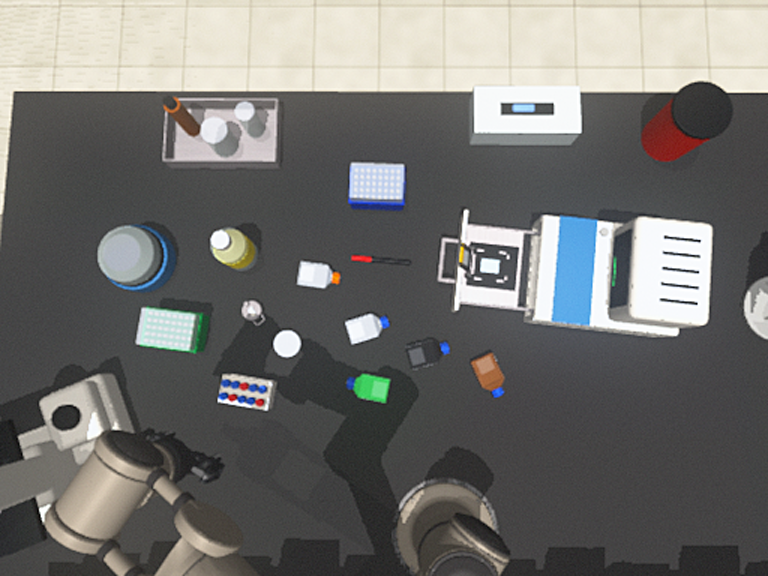

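View pics/side0.png

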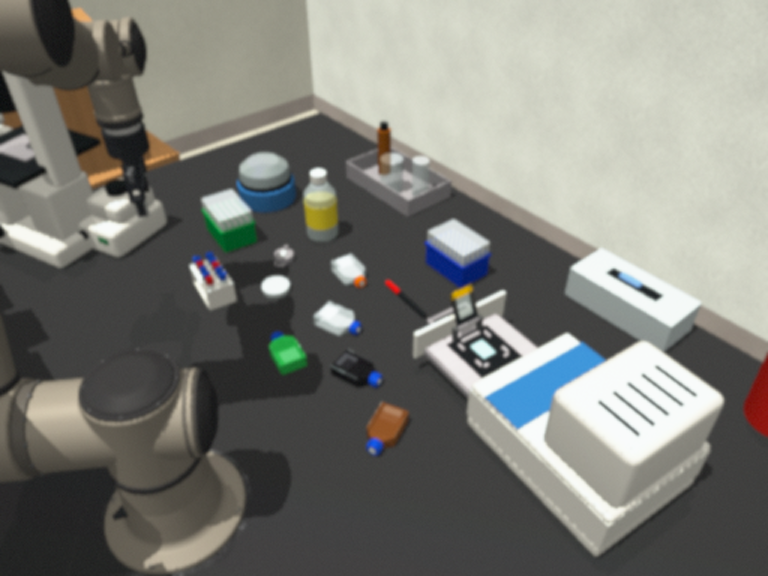

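The top view (1.5x) shows five flask shapes: clear with blue cap (366,327), clear with orange cap (318,274), black (427,353), green (371,388) and brown (488,372). Only the first is clear with a white patch and a blue cap, so it fits. The drawer is open at about (490,265), with the frame standing near upright. I'll confirm in one crop.

```bash
python3 - <<'E'
from h import *
np.set_printoptions(precision=4,suppress=True)
t=get_image("top"); d=get_image("side")
a=t["pixels"][195:240,215:285]; b=t["pixels"][130:235,285:365]; 
cv2.imwrite("pics/c1.png",np.hstack([cv2.resize(x,(400,int(400*x.shape[0]/x.shape[1])),interpolation=cv2.INTER_CUBIC) if 0 else cv2.resize(x,None,fx=540/x.shape[0]*.6 if i else 6,fy=540/x.shape[0]*.6 if i else 6,interpolation=cv2.INTER_CUBIC)[:270] for i,x in enumerate((a,b))])[:,:,::-1])
def near(im,th,uv):
    L=[r for r in spot_point(im,th) if np.hypot(*(np.array(r["uv"])-uv))<14]; return L[0]["uv"] if L else None
pts=dict(flask=((242,217),(221,214.8)),flask_cap=((256,211),(235,214.6)),nest=((328,179),(324,230)),tray_front=((306,172),(312,208)),drawer_pull=((294,171),(299,208)),frame_hinge=((309.5,174.5),(307.6,216.4)),frame_edge=((307,168),(306.4,194)),imager=((396,188),(383,303)))
Z=dict(flask=0,flask_cap=.013,nest=.05,tray_front=.094,drawer_pull=.062,frame_hinge=.079,imager=0)
for k,(u,v) in pts.items():
    a,b=near(t,k,u),near(d,k,v)
    print(k,a,b, tri(t,a,d,b) if a is not None and b is not None else "", [at_z(i,x,Z[k])[:2] for i,x in((t,a),(d,b)) if x is not None and k in Z])
for im,c in((t,(244,218)),(d,(221,212))):
    for r in outline_of(im,"flask"):
        m=r["mask"]
        if np.hypot(*(np.array(r["uv"])-c))<15: print(r["p"],r["uv"],cv2.minAreaRect(np.argwhere(m)[:,::-1].astype(np.float32)))
E
```

```text
flask [239.2, 217.6] [221.7, 213.1] (array([ 0.4488,  0.1952, -0.0001]), np.float64(0.004101780101916201)) [array([0.4505, 0.1941]), array([0.447 , 0.1962])]
flask_cap [252.8, 214.9] [237.4, 214.8] (array([0.4634, 0.1441, 0.0191]), np.float64(0.010238170204206587)) [array([0.4595, 0.1471]), array([0.4717, 0.1467])]
nest [323.9, 175.7] [321.1, 231.6] (array([ 0.5909, -0.0906,  0.0449]), np.float64(0.0007150629846282575)) [array([ 0.5904, -0.0899]), array([ 0.5865, -0.0937])]
tray_front [302.9, 175.4] None  [array([ 0.5835, -0.0145])]
drawer_pull [291.3, 171.4] [296.8, 209.2] (array([0.603 , 0.0198, 0.048 ]), np.float64(0.003821990221657703)) [array([0.6021, 0.0199]), array([0.5898, 0.0098])]
frame_hinge [309.6, 174.4] [311.3, 217.3] (array([ 0.5944, -0.0421,  0.063 ]), np.float64(0.005245747041012563)) [array([ 0.5895, -0.0382]), array([ 0.5837, -0.0546])]
frame_edge [306.0, 170.6] [306.7, 196.1] (array([ 0.5934, -0.0204,  0.1301]), np.float64(0.0016531343525667207)) []
imager [393.6, 190.5] [384.2, 300.2] (array([ 0.5522, -0.3383,  0.015 ]), np.float64(0.014684675160690875)) [array([ 0.5485, -0.3385]), array([ 0.5703, -0.3368])]
0.61 [243.7, 219.4] ((244.62265014648438, 218.17922973632812), (15.52174186706543, 27.472108840942383), 74.05460357666016)
0.8 [221.9, 213.7] ((224.77586364746094, 212.8103485107422), (31.38251304626465, 18.012447357177734), 21.801406860351562)
```

View pics/c1.png

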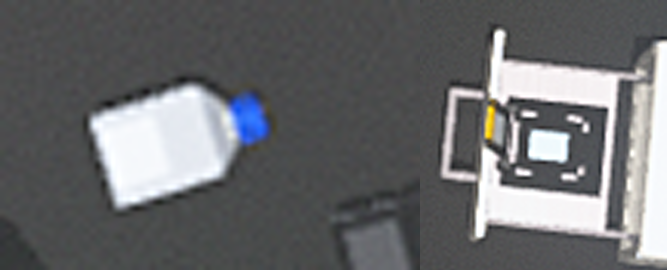

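The crop confirms it: a clear body with a white patch and a blue cap. The drawer's panel, window and ribs show too. Next I'll refine the poses by fitting the model to the pixels.

```bash
cat >> h.py <<'E'
from scipy.optimize import minimize
def xf(p,pts):
    c,s=np.cos(p[2]),np.sin(p[2]); q=np.array(pts,float); return np.c_[p[0]+c*q[:,0]-s*q[:,1],p[1]+s*q[:,0]+c*q[:,1],q[:,2]+(p[3] if len(p)>3 else 0)]
BX=[(x,y,z) for x in(-.031,.031) for y in(-.026,.026) for z in(0,.025)]
CP=[(x,.012*np.cos(a),.013+.012*np.sin(a)) for x in(.045,.062) for a in np.linspace(0,6.28,16)]
def sil(im,p,K=4):
    out=np.zeros((384*K,512*K),np.uint8)
    for g in (BX,CP+[(.031,.014,.013),(.031,-.014,.013)]):
        h=cv2.convexHull(np.array([proj(im,q)*K+K/2 for q in xf(p,g)],np.float32)); cv2.fillConvexPoly(out,np.int32(np.round(h*16)),255,shift=4)
    return cv2.resize(out,(512,384),interpolation=cv2.INTER_AREA)/255.
E
python3 - <<'E'
from h import *
np.set_printoptions(precision=4,suppress=True)
t=get_image("top"); d=get_image("side")
K=6
c1=cv2.resize(t["pixels"][135:215,285:365],None,fx=5,fy=5,interpolation=cv2.INTER_CUBIC)
c2=cv2.resize(d["pixels"][185:265,270:350],None,fx=5,fy=5,interpolation=cv2.INTER_CUBIC)
cv2.imwrite("pics/c2.png",np.hstack([c1,c2])[:,:,::-1])
obs=[]
for im,c in((t,(244,218)),(d,(224,212))):
    px=im["pixels"].astype(float); x0,y0=c; W=26
    roi=np.zeros((384,512),bool); roi[y0-W:y0+W,x0-W:x0+W]=1
    v=px.max(2); bg=np.median(v[roi]); 
    near=np.zeros_like(roi)
    for r in outline_of(im,"flask"):
        if np.hypot(*(np.array(r["uv"])-c))<12: near=cv2.dilate(r["mask"].astype(np.uint8),np.ones((7,7)))>0;break
    hi=np.percentile(v[near],80); m=np.clip((v-bg)/(hi-bg)*1.3,0,1)*near; obs.append((im,m,near)); print(bg,hi,m.sum())
def cost(p,o): return sum(((sil(im,p)-m)**2)[n].sum() for im,m,n in o)
for o in (obs,obs[:1],obs[1:]):
    b=min((minimize(cost,[.453+dx,.188,y],args=(o,),method="Nelder-Mead",options=dict(initial_simplex=[[.453+dx,.188,y],[.458,.188,y],[.453,.193,y],[.453,.188,y+.15]],xatol=1e-4)) for y in(-1.4,-1.2) for dx in(0,-.003)),key=lambda r:r.fun); print(b.x,b.fun)
E
```

```text
77.0 247.0 387.5223529411765
67.0 229.0 459.8364197530864
[ 0.4456  0.1891 -1.2653] 34.374909550405064
[ 0.446   0.188  -1.2692] 10.017383160322954
[ 0.4454  0.1914 -1.2538] 17.09122066721199
```

View pics/c2.png

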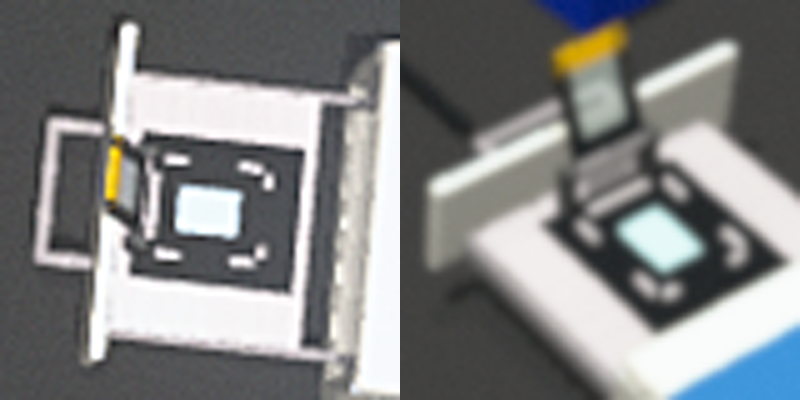

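```bash
python3 - <<'E'
from h import *
np.set_printoptions(precision=4,suppress=True)
t=get_image("top"); d=get_image("side")
U=lambda x,y:(285+(x+.5)/5-.5,135+(y+.5)/5-.5)
V=lambda x,y:(270+(x-400+.5)/5-.5,185+(y+.5)/5-.5)
# window centroid by threshold
def cen(im,box,f):
    p=im["pixels"].astype(int)[box[1]:box[3],box[0]:box[2]]; w=f(p); y,x=np.nonzero(w); return np.array([x.mean()+box[0],y.mean()+box[1]]),len(x)
ct=cen(t,(318,170,336,184),lambda p:(p.min(2)>170)); cd=cen(d,(312,224,334,241),lambda p:(p.min(2)>140)&(p[...,2]-p[...,0]>8))
print(ct,cd,U(208.5,211),V(661,238))
for z in(.05,): print(at_z(t,ct[0],z),at_z(d,cd[0],z),at_z(t,U(208.5,211),z),at_z(d,V(661,238),z),tri(t,ct[0],d,cd[0]))
a,b=at_z(t,U(128,25),.094),at_z(t,U(96,361),.094); print("panel",a,b,np.linalg.norm(a-b),(a+b)/2,"yaw",np.arctan2(*( (a-b)[[1,0]]))-np.pi/2)
a,b=at_z(d,V(730,45),.094),at_z(d,V(432,184),.094); print("panel side",a,b,np.linalg.norm(a-b),(a+b)/2,np.arctan2(*( (a-b)[[1,0]]))-np.pi/2)
for a,b in (((172,159),(250,170)),((168,253),(243,261)),((42,265),(50,122)),((110,78),(350,100)),((110,335),(335,358))):
    p,q=at_z(t,U(*a),.056),at_z(t,U(*b),.056); print("dir",np.arctan2(*(q-p)[[1,0]]))
p,q=at_z(t,U(42,265),.062),at_z(t,U(50,122),.062);print("pull",p,q,(p+q)/2)
print("edge",tri(t,U(114,175),d,V(590,48)))
E
```

```text
(array([326.0259, 176.7845]), 116) (array([321.6446, 232.438 ]), 121) (326.3, 176.8) (321.8, 232.2)
[ 0.5867 -0.0969  0.05  ] [ 0.5853 -0.097   0.05  ] [ 0.5867 -0.0979  0.05  ] [ 0.5863 -0.0966  0.05  ] (array([ 0.5864, -0.0967,  0.0492]), np.float64(0.0010811726410049469))
panel [ 0.7017 -0.039   0.094 ] [ 0.4822 -0.0168  0.094 ] 0.2205891267739701 [ 0.5919 -0.0279  0.094 ] yaw -1.671446504118764
panel side [ 0.6999 -0.0389  0.094 ] [ 0.4852 -0.0143  0.094 ] 0.216151037646848 [ 0.5925 -0.0266  0.094 ] -1.6845814805717125
dir -1.7073939532489644
dir -1.6714626756206257
dir -0.05826713898799361
dir -1.6587096161247425
dir -1.6657596796698073
pull [0.5479 0.0144 0.062 ] [0.644  0.0088 0.062 ] [0.596  0.0116 0.062 ]
edge (array([ 0.5944, -0.0232,  0.1385]), np.float64(0.0001446454970783157))
```

>>> {"fn": "apply_moves", "kwargs": {
  "motion": [
    [1,-0.7,0,-1.3,1],
    [1,-1.4,0,-2.6,2],
    [1,-2.1,0,-3.9,3],
    [1,-2.8,0,-5.2,4],
    [1,-3.5,0,-6.5,5],
    [1,-4.2,0.3,-7.8,6],
    [1,-4.9,0.8,-9.1,7],
    [1,-5.4,1.4,-10.3,7.6],
    [1,-5.6,2,-10.92,8],
    [1,-5.6,2.5,-10.92,8]
  ]
}}

```text
time_s: 3.03
eef_pos: [0.4496, 0.1856, 0.1205]
eef_rot: [-1.559, -0.238, 0.233]
ft_force: [0.4, 0.2, 0.2]
finger_gap: 1.0
```

```bash
cat > st.py <<'E'
from h import *
import sys
np.set_printoptions(precision=4,suppress=True)
def rel(p,ang,z=None):
    "moves to bring TCP to p with tool x along ang"
    s=read_state(); M=R.from_rotvec(s["eef_rot"]).as_matrix(); print(s["time_s"],s["eef_pos"],"F",s["ft_force"],"gap",s["finger_gap"],"q",s["joint_pos"]); print("xang",np.arctan2(M[1,0],M[0,0]),"down",M[:,1])
    d=M.T@(np.array(p)-s["eef_pos"])/.03; a=np.arctan2(M[1,0],M[0,0]); r=(a-ang+np.pi/2)%np.pi-np.pi/2
    print("move",d,"roll",np.degrees(r)/6)
a=[float(x) for x in sys.argv[1:]]
if __name__=="__main__": rel(a[:3],a[3])
E
python3 st.py .4457 .189 .12 .306
```

```text
3.0333 [0.4496 0.1856 0.1205] F [0.4011 0.1543 0.194 ] gap 1.0003704229279737 q [ 0.2348  0.3499  1.7422 -0.0015  1.0468 -0.0643]
xang 0.29984464574797276 down [ 0.0029 -0.0007 -1.    ]
move [-0.0926  0.015   0.1458] roll -0.0587793033415105
```

>>> {"fn": "apply_moves", "kwargs": {
  "motion": [
    [1,0,0,0,0],
    [1,0,1,0,0],
    [1,0,2,0,0],
    [1,0,2,0,0]
  ]
}}

```text
time_s: 3.37
eef_pos: [0.4424, 0.1893, 0.058]
eef_rot: [-1.558, -0.235, 0.247]
ft_force: [-1.7, -0.9, -0.4]
finger_gap: 1.0
```

```bash
python3 st.py .4457 .189 .004 .306; python3 - <<'E'
from h import *
t=get_image("top"); d=get_image("side")
c=[cv2.resize(i["pixels"][y:y+60,x:x+80],None,fx=5,fy=5,interpolation=cv2.INTER_CUBIC) for i,x,y in((t,205,190),(d,185,180))]
cv2.imwrite("pics/c3.png",np.hstack(c)[:,:,::-1])
E
```

```text
3.3667 [0.4424 0.1893 0.058 ] F [-1.6706 -0.9415 -0.4057] gap 1.000065706173918 q [ 0.2447  0.4339  1.8199  0.0004  0.8958 -0.0627]
xang 0.3072168913775154 down [-0.0079 -0.0017 -1.    ]
move [ 0.1153  1.7975 -0.045 ] roll 0.01162045667624948
```

View pics/c3.png

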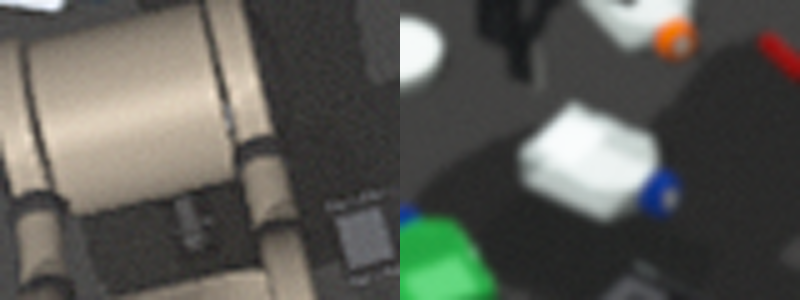

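```bash
python3 - <<'E'
from h import *
d=get_image("side"); s=read_state(); print(s["time_s"],s["eef_pos"],proj(d,s["eef_pos"]),proj(d,[.4457,.189,0]),proj(d,s["eef_pos"]+np.array([.04,.012,0])),proj(d,s["eef_pos"]-np.array([.04,.012,0])))
save(d,"s2.png",(100,60,356,260),3)
E
```

```text
3.5167 [0.44649499 0.19028088 0.06283708] [221.5258486  198.91019781] [222.71492245 214.46346995] [229.67751402 191.57901474] [213.03665638 206.54493488]
```

View pics/s2.png

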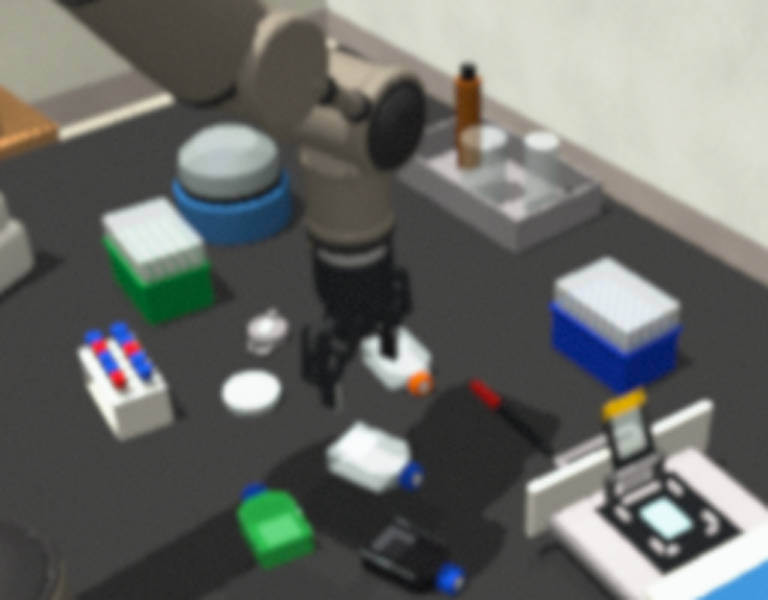

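>>> {"fn": "apply_moves", "kwargs": {
  "motion": [
    [1,0,0.7,0,0],
    [1,0,1.3,0,0],
    [1,0,1.7,0,0],
    [1,0,1.85,0,0],
    [1,0,1.85,0,0],
    [1,0,1.85,0,0]
  ]
}}

```text
time_s: 4.02
eef_pos: [0.447, 0.1899, 0.0072]
eef_rot: [-1.557, -0.243, 0.239]
ft_force: [-0.4, -0.5, 1.0]
finger_gap: 0.994
```

```bash
python3 st.py .4457 .189 .004 .306; python3 - <<'E'
from h import *
d=get_image("side")
save(d,"s3.png",(180,160,270,240),7)
s=read_state();print(s["time_s"],s["eef_pos"],proj(d,s["eef_pos"]))
E
```

```text
4.0167 [0.447  0.1899 0.0072] F [-0.3926 -0.478   0.9611] gap 0.9944727566613274 q [ 0.2437  0.5179  1.8625  0.0001  0.7587 -0.063 ]
xang 0.3066629823163902 down [ 0.0024  0.0007 -1.    ]
move [-0.0519  0.1066 -0.0157] roll 0.006331014770160632
4.0667 [0.4471067  0.18987464 0.00723635] [222.78406304 212.4140685 ]
```

View pics/s3.png

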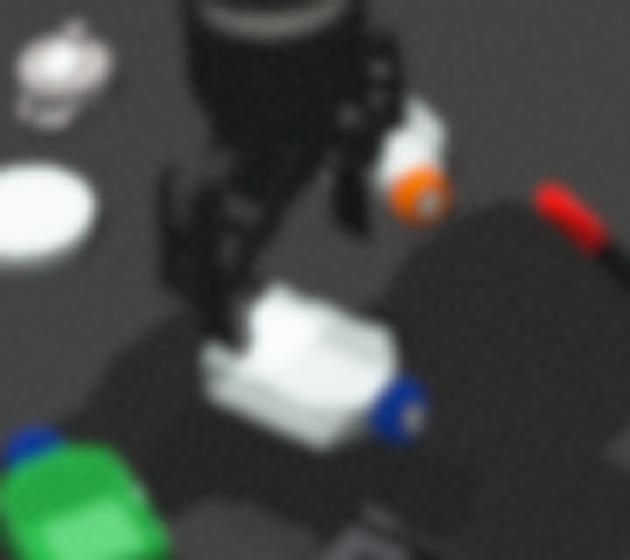

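```bash
python3 - <<'E'
from h import *
np.set_printoptions(precision=1,suppress=True)
d=get_image("side"); p=np.array([.447,.19]); a=np.array([.954,.30])
for w in(.0425,.050):
  for z in(.007,.013,.020,.03): print(w,z,proj(d,[*(p-w*a),z]),proj(d,[*(p+w*a),z]))
print("seen near (212,210) far (230.7,193)")
E
```

```text
0.0425 0.007 [214.5 220.4] [230.7 204.9]
0.0425 0.013 [214.4 218.9] [230.6 203.4]
0.0425 0.02 [214.2 217.3] [230.5 201.8]
0.0425 0.03 [214.  214.8] [230.3 199.4]
0.05 0.007 [213.  221.8] [232.  203.6]
0.05 0.013 [212.9 220.4] [231.9 202.1]
0.05 0.02 [212.7 218.7] [231.8 200.5]
0.05 0.03 [212.5 216.3] [231.7 198.1]
seen near (212,210) far (230.7,193)
```

```bash
python3 - <<'E'
from h import *
np.set_printoptions(precision=1,suppress=True)
t=get_image("top");d=get_image("side"); p=np.array([.217,.4775]); a=np.array([.414,.910])
for n,im in(("top",t),("side",d)):
  for z in(.196,.209): print(n,z,proj(im,[*p,z]),proj(im,[*(p-.0425*a),z]),proj(im,[*(p+.0425*a),z]))
A=cv2.imread("pics/top0.png")[400:500,120:260]; B=cv2.imread("pics/side0.png")[150:250,80:220]
n=t["pixels"][:,:,::-1]
cv2.imwrite("pics/c4.png",np.hstack([cv2.resize(x,None,fx=2.8,fy=2.8,interpolation=cv2.INTER_CUBIC) for x in(np.clip(A*1.8,0,255).astype(np.uint8),np.clip(B*1.8,0,255).astype(np.uint8))]))
E
```

```text
top 0.196 [134.9 295.6] [148.1 302.1] [121.7 289.1]
top 0.209 [133.3 296.3] [146.7 302.9] [119.9 289.8]
side 0.196 [ 99.7 149.3] [ 99.7 157.2] [ 99.8 141.7]
side 0.209 [ 98.7 145.6] [ 98.6 153.5] [ 98.8 138.1]
```

View pics/c4.png

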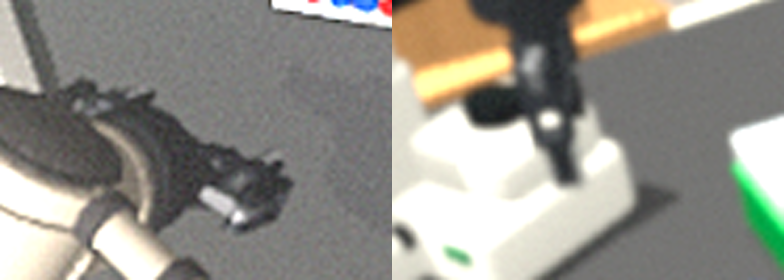

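```bash
python3 - <<'E'
from h import *
np.set_printoptions(precision=3,suppress=True)
t=get_image("top");d=get_image("side"); p=np.array([.217,.4775]); a=np.array([.414,.910])
print("pred near", p-.0425*a)
for u in((147.9,308),(143,310.7),(146,309)): print(tri(t,u,d,(95.7,143.6)))
# now: which height/horizontal combos give seen tips
for z in(.02,.03,.04,.05,.06): print(z,at_z(d,(212,210),z),at_z(d,(230.7,193),z), (at_z(d,(212,210),z)+at_z(d,(230.7,193),z))/2)
print(np.array(t["pixels"])[290:320:3,138:152:2].max(2))
E
```

```text
pred near [0.199 0.439]
(array([0.194, 0.422, 0.254]), np.float64(0.0001363086093293499))
(array([0.192, 0.432, 0.25 ]), np.float64(0.01150063491761688))
(array([0.194, 0.426, 0.252]), np.float64(0.004271152737495932))
0.02 [0.42  0.209 0.02 ] [0.514 0.237 0.02 ] [0.467 0.223 0.02 ]
0.03 [0.414 0.199 0.03 ] [0.507 0.227 0.03 ] [0.461 0.213 0.03 ]
0.04 [0.409 0.189 0.04 ] [0.501 0.217 0.04 ] [0.455 0.203 0.04 ]
0.05 [0.403 0.18  0.05 ] [0.494 0.207 0.05 ] [0.448 0.194 0.05 ]
0.06 [0.397 0.17  0.06 ] [0.487 0.198 0.06 ] [0.442 0.184 0.06 ]
[[66 72 73 69 69 69 71]
 [74 70 67 67 73 71 72]
 [70 69 71 72 67 70 72]
 [68 70 67 67 67 68 71]
 [70 68 70 67 70 66 70]
 [67 71 69 67 73 69 70]
 [68 70 64 71 66 70 71]
 [68 69 67 67 68 69 67]
 [70 71 70 71 69 66 68]
 [71 66 69 67 69 65 69]]
```

>>> {"fn": "apply_moves", "kwargs": {
  "motion": [
    [0.4,0,0,0,0],
    [0,0,0,0,0],
    [-0.2,0,0,0,0],
    [-0.4,0,0,0,0],
    [-0.4,0,0,0,0],
    [-0.4,0,0,0,0]
  ]
}}

```text
time_s: 4.82
eef_pos: [0.446, 0.1894, 0.0057]
eef_rot: [-1.557, -0.24, 0.24]
ft_force: [0.1, 0.0, -0.1]
finger_gap: 0.302
```

```bash
python3 st.py .4457 .189 .004 .306; python3 - <<'E'
from h import *
d=get_image("side")
save(d,"s5.png",(180,160,270,240),7)
E
```

```text
4.8167 [0.446  0.1894 0.0057] F [ 0.0909  0.0481 -0.141 ] gap 0.30205202190213165 q [ 0.2432  0.5202  1.8645  0.0001  0.757  -0.0631]
xang 0.30623718553894647 down [-0.0001  0.     -1.    ]
move [-0.0125  0.0552 -0.0096] roll 0.0022649550571947736
```

View pics/s5.png

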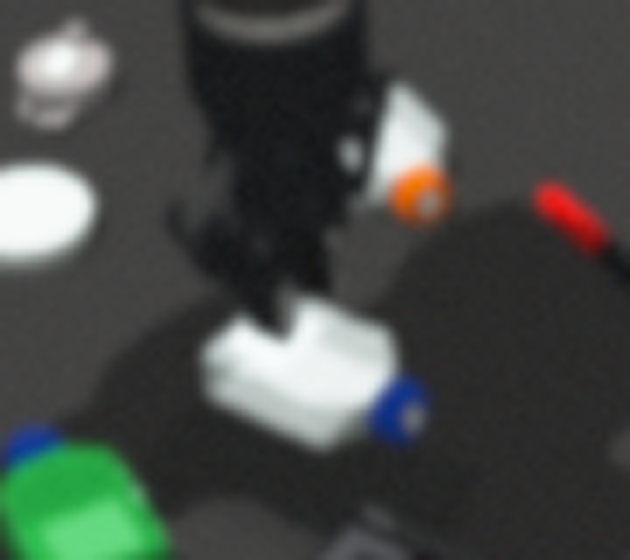

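The jaws closed to 26 mm without touching the flask. The tips therefore sit about 30 mm above the reported TCP height, as the side view also suggests. I'll reopen and descend in small steps, watching the force.

>>> {"fn": "apply_moves", "kwargs": {
  "motion": [
    [1,0,0,0,0],
    [1,0,0,0,0],
    [1,0,0,0,0],
    [1,0,0,0,0],
    [1,0,0.2,0,0],
    [1,0,0.4,0,0],
    [1,0,0.6,0,0],
    [1,0,0.6,0,0],
    [1,0,0.6,0,0]
  ]
}}

```text
time_s: 5.62
eef_pos: [0.4455, 0.1893, -0.013]
eef_rot: [-1.557, -0.239, 0.241]
ft_force: [-0.3, -0.4, 0.4]
finger_gap: 1.006
```

```bash
python3 st.py .4457 .189 -.02 .306; python3 - <<'E'
from h import *
np.set_printoptions(precision=1,suppress=True)
d=get_image("side")
save(d,"s6.png",(180,160,270,240),7)
# dark pixels near fingertip columns
v=d["pixels"].max(2); print(v[200:230,206:222:2])
E
```

```text
5.6167 [ 0.4455  0.1893 -0.013 ] F [-0.2831 -0.3921  0.4092] gap 1.005805305020421 q [ 0.2432  0.5532  1.8773  0.0001  0.7125 -0.0631]
xang 0.3062364827244078 down [-0.0014 -0.0003 -1.    ]
move [ 0.004   0.2347 -0.0109] roll 0.0022582436727192675
[[ 30  30  27  39  35  35  83 103]
 [ 29  31  28  38  37  53 137 160]
 [ 30  26  28  32  36  92 186 204]
 [ 32  30  27  34  42 146 229 229]
 [ 34  31  30  32  58 198 246 245]
 [ 34  33  25  31  69 228 251 251]
 [ 34  31  27  29  75 235 252 252]
 [ 32  31  28  27  81 236 252 252]
 [ 36  31  28  31  87 230 252 252]
 [ 39  34  29  35  88 221 252 252]
 [ 42  36  31  31  89 208 251 252]
 [ 42  37  28  31  86 193 250 250]
 [ 43  40  32  33  84 181 245 247]
 [ 43  44  48  39  80 167 238 244]
 [ 43  52  84  76  86 156 226 240]
 [ 43  56 111 121 114 165 210 230]
 [ 43  51 113 145 147 180 200 216]
 [ 41  42  84 130 156 187 198 202]
 [ 42  40  52  89 131 171 192 198]
 [ 37  39  38  54  87 134 171 191]
 [ 39  38  40  40  51  86 131 170]
 [ 38  39  38  40  40  52  84 130]
 [ 38  36  37  37  38  39  48  81]
 [ 39  39  38  37  38  39  38  48]
 [ 39  35  39  38  37  36  39  39]
 [ 40  38  37  38  39  39  38  37]
 [ 37  37  37  37  38  37  38  37]
 [ 38  39  38  40  42  40  38  37]
 [ 39  39  42  45  51  47  42  39]
 [ 37  39  47  54  61  54  50  42]]
```

>>> {"fn": "apply_moves", "kwargs": {
  "motion": [
    [1,0,0.2,0,0],
    [1,0,0.35,0,0],
    [1,0,0.5,0,0],
    [1,0,0.5,0,0],
    [1,0,0.5,0,0]
  ]
}}

```text
time_s: 6.08
eef_pos: [0.4457, 0.1893, -0.0277]
eef_rot: [-1.557, -0.24, 0.241]
ft_force: [0.4, 0.2, -0.4]
finger_gap: 1.006
```

```bash
python3 st.py .4457 .189 -.02 .306; python3 - <<'E'
from h import *
np.set_printoptions(precision=3,suppress=True)
d=get_image("side")
save(d,"s7.png",(180,160,270,240),7)
v=d["pixels"].max(2); print(v[208:226,206:222:2])
for z in (.01,.02,.03): print(proj(d,[.4455-.954*.0475,.1893-.3*.0475,z]))
E
```

```text
6.0833 [ 0.4457  0.1893 -0.0277] F [ 0.3815  0.2354 -0.3548] gap 1.0059214987410523 q [ 0.2433  0.5801  1.8862  0.0001  0.6761 -0.0631]
xang 0.3063027801303337 down [-0.0008 -0.0001 -1.    ]
move [-0.0029 -0.2561 -0.0111] roll 0.002891337264756913
[[ 30  32  29  34  54 202 251 252]
 [ 34  30  26  32  61 220 252 252]
 [ 33  33  29  30  65 218 252 251]
 [ 33  31  28  29  69 198 250 250]
 [ 38  31  26  31  75 182 246 247]
 [ 42  34  29  30  75 164 239 244]
 [ 42  37  28  28  73 144 226 239]
 [ 44  40  31  30  68 133 208 230]
 [ 39  38  31  30  67 129 197 216]
 [ 42  37  33  28  67 127 193 202]
 [ 39  40  34  32  66 125 187 199]
 [ 40  36  37  37  64 109 169 191]
 [ 37  40  39  38  56  82 132 170]
 [ 38  36  39  39  44  52  84 129]
 [ 40  38  38  39  39  41  49  80]
 [ 38  36  38  37  39  38  40  47]
 [ 39  39  37  38  39  38  39  39]
 [ 39  37  38  39  37  41  41  38]]
[213.165 220.953]
[212.936 218.554]
[212.703 216.131]
```

View pics/s7.png

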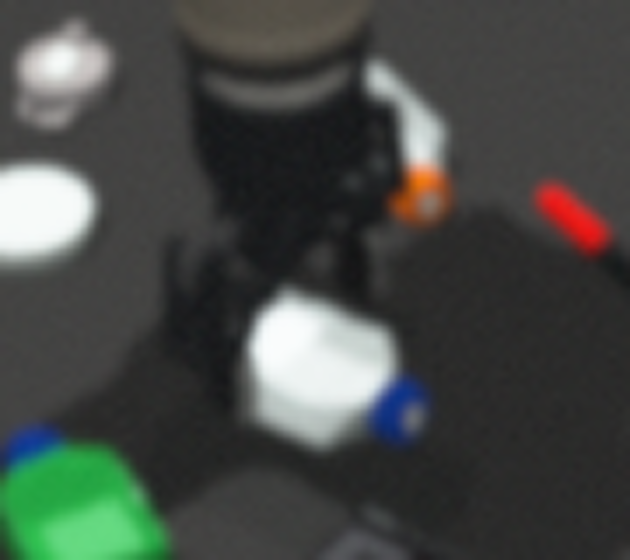

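>>> {"fn": "apply_moves", "kwargs": {
  "motion": [
    [1,0,0.15,0,0],
    [1,0,0.25,0,0],
    [1,0,0.25,0,0],
    [0.5,0,0.25,0,0],
    [0.2,0,0.25,0,0],
    [-0.2,0,0.25,0,0],
    [-0.5,0,0.25,0,0],
    [-1,0,0.25,0,0],
    [-1,0,0.25,0,0],
    [-1,0,0.25,0,0]
  ]
}}

```text
time_s: 6.97
eef_pos: [0.4463, 0.1895, -0.0344]
eef_rot: [-1.557, -0.241, 0.24]
ft_force: [-0.7, -0.1, 5.7]
finger_gap: 0.595
```

```bash
python3 st.py .4457 .189 .004 .306
```

```text
6.9667 [ 0.4463  0.1895 -0.0344] F [-0.7417 -0.1015  5.6703] gap 0.5953343605239848 q [ 0.2433  0.5927  1.8897  0.0002  0.6584 -0.0631]
xang 0.30625054704676763 down [ 0.0008  0.0003 -1.    ]
move [-0.0233 -1.2795 -0.0105] roll 0.002392548058209785
```

>>> {"fn": "apply_moves", "kwargs": {
  "motion": [
    [-1,0,-0.2,0,0],
    [-1,0,-0.8,0,0],
    [-1,0,-1.8,0,0],
    [-1,0,-2.8,0,0],
    [-1,0,-3.8,0,0],
    [-1,0,-4.8,0,0],
    [-1,0,-5.6,0,0],
    [-1,0,-5.9,0,0],
    [-1,0,-5.9,0,0]
  ]
}}

```text
time_s: 7.72
eef_pos: [0.4471, 0.1897, 0.1441]
eef_rot: [-1.557, -0.244, 0.237]
ft_force: [-0.2, -0.7, -1.0]
finger_gap: 0.593
```

```bash
python3 st.py .5864 -.0969 .145 -0.100; python3 - <<'E'
from h import *
np.set_printoptions(precision=2,suppress=True)
d=get_image("side"); s=read_state(); z=s["eef_pos"][2]
for th in("flask","flask_cap"): print(th,[(round(r["p"],2),np.array(r["uv"])) for r in spot_point(d,th)])
p=np.array([*s["eef_pos"][:2],-1.265,z+.0344]); print(p, "pred",proj(d,xf(p,[(0,0,0)])[0]),"cap",proj(d,xf(p,[(.0535,0,.013)])[0]))
px=d["pixels"].astype(int); b=(px[...,2]>px[...,0]*1.8)&(px[...,2]>80)
n,l,st,c=cv2.connectedComponentsWithStats(b.astype(np.uint8))
print([(st[i,4],c[i]) for i in range(1,n) if st[i,4]>15])
E
```

```text
7.7167 [0.4471 0.1897 0.1441] F [-0.2017 -0.6589 -0.9553] gap 0.5933987468055909 q [ 0.2432  0.3194  1.7131  0.0001  1.1046 -0.0631]
xang 0.30624206224526074 down [ 0.0043  0.0012 -1.    ]
move [  1.5465  -0.0197 -10.5083] roll 3.8793259378907208
flask [(0.71, array([257.5, 286.4])), (0.68, array([217. , 167.8])), (0.68, array([191.6, 241.1])), (0.6, array([232.2, 247.1])), (0.54, array([232.1, 183.7]))]
flask_cap [(0.94, array([253. , 250.5])), (0.81, array([251.4, 294.4])), (0.65, array([181.9, 226.2])), (0.63, array([234.8, 167.4])), (0.6, array([298.9, 209.8]))]
[ 0.45  0.19 -1.26  0.18] pred [219.3  169.03] cap [234.37 171.41]
[(np.int32(476), array([178.01, 131.23])), (np.int32(616), array([303.55, 177.36])), (np.int32(41), array([139.66, 170.  ])), (np.int32(41), array([234.51, 170.1 ])), (np.int32(20), array([130.4 , 171.35])), (np.int32(23), array([135.61, 180.35])), (np.int32(39), array([146.9 , 181.33])), (np.int32(48), array([184.12, 223.85])), (np.int32(1662), array([361.47, 256.36])), (np.int32(64), array([249.36, 252.12])), (np.int32(80), array([249.46, 296.8 ]))]
```

>>> {"fn": "apply_moves", "kwargs": {
  "motion": [
    [-1,0.1,0,-0.6,0.2],
    [-1,0.25,0,-1.7,0.6],
    [-1,0.45,0,-2.9,1.1],
    [-1,0.65,0,-4.2,1.6],
    [-1,0.8,0,-5.5,2.1],
    [-1,1.0,0,-6.8,2.6],
    [-1,1.2,0,-8.1,3.1],
    [-1,1.4,0,-9.3,3.5],
    [-1,1.5,0,-10.2,3.8],
    [-1,1.55,0,-10.51,3.88]
  ]
}}

```text
time_s: 8.7
eef_pos: [0.5855, -0.1011, 0.1393]
eef_rot: [-1.569, 0.085, -0.08]
ft_force: [0.4, -0.2, -1.8]
finger_gap: 0.596
```

>>> {"fn": "apply_moves", "kwargs": {
  "motion": [
    [-1,0,0,0,0],
    [-1,0,0,0,0],
    [-1,0,0,0,0],
    [-1,0,0,0,0]
  ]
}}

```text
time_s: 9.03
eef_pos: [0.5847, -0.0955, 0.1419]
eef_rot: [-1.569, 0.078, -0.076]
ft_force: [0.3, -0.1, -0.6]
finger_gap: 0.598
```

```bash
python3 st.py .5864 -.0969 .0165 -0.100; python3 - <<'E'
from h import *
np.set_printoptions(precision=2,suppress=True)
d=get_image("side"); t=get_image("top"); s=read_state(); z=s["eef_pos"][2]
p=np.array([*s["eef_pos"][:2],-1.671,z+.0344])
save(d,"s8.png",(260,140,360,240),6);save(t,"t8.png",(270,120,370,220),6)
for im in(d,t):
  print("pred",proj(im,xf(p,[(0,0,0)])[0]),"cap",proj(im,xf(p,[(.0535,0,.013)])[0]))
  for th in("flask","flask_cap"): print(th,[(round(r["p"],2),np.array(r["uv"])) for r in spot_point(im,th) if 290<r["uv"][0]<370])
  px=im["pixels"].astype(int); b=(px[...,2]>px[...,0]*1.8)&(px[...,2]>80)
  n,l,st,c=cv2.connectedComponentsWithStats(b.astype(np.uint8))
  print([(st[i,4],c[i]) for i in range(1,n) if st[i,4]>5 and 290<c[i][0]<370])
E
```

```text
9.0333 [ 0.5847 -0.0955  0.1419] F [ 0.2587 -0.121  -0.6071] gap 0.5975808162742505 q [-0.2915  0.5106  1.4107  0.0004  1.2214 -0.1936]
xang -0.09798354458744422 down [-0.001   0.0007 -1.    ]
move [ 0.0642  4.18   -0.0427] roll 0.019255730785958658
pred [325.54 198.12] cap [339.92 205.52]
flask [(0.79, array([322.4, 199. ]))]
flask_cap [(0.55, array([340.1, 205.6]))]
[(np.int32(363), array([294.89, 175.88])), (np.int32(65), array([339.51, 205.82])), (np.int32(1661), array([361.44, 256.37]))]
pred [333.52 170.51] cap [352.56 171.63]
flask [(0.64, array([333.3, 169.7])), (0.41, array([305. , 168.3])), (0.38, array([320.4, 247. ])), (0.37, array([351. , 170.9]))]
flask_cap [(0.86, array([296. , 232.9])), (0.58, array([351.1, 172.4]))]
[(np.int32(18), array([353.61, 173.67])), (np.int32(48), array([296.06, 231.58]))]
```

>>> {"fn": "apply_moves", "kwargs": {
  "motion": [
    [-1,0.05,0.3,-0.04,0.02],
    [-1,0.05,1.0,-0.04,0.02],
    [-1,0.05,1.8,-0.04,0.02],
    [-1,0.05,2.6,-0.04,0.02],
    [-1,0.05,3.2,-0.04,0.02],
    [-1,0.05,3.6,-0.04,0.02],
    [-1,0.05,3.8,-0.04,0.02],
    [-1,0.05,3.8,-0.04,0.02],
    [-1,0.05,3.8,-0.04,0.02]
  ]
}}

```text
time_s: 10.08
eef_pos: [0.5869, -0.0987, 0.0282]
eef_rot: [-1.569, 0.08, -0.08]
ft_force: [0.4, 0.5, -0.8]
finger_gap: 0.594
```

```bash
python3 st.py .5864 -.0969 .0165 -0.100; python3 - <<'E'
from h import *
np.set_printoptions(precision=2,suppress=True)
d=get_image("side"); t=get_image("top"); s=read_state(); z=s["eef_pos"][2]
p=np.array([*s["eef_pos"][:2],-1.671,z+.0344])
cv2.imwrite("pics/c9.png",np.hstack([cv2.resize(i["pixels"][y:y+70,x:x+70],None,fx=5.6,fy=5.6,interpolation=cv2.INTER_CUBIC) for i,x,y in((d,285,180),(t,290,140))])[:,:,::-1])
for im in(d,t):
  print("pred",proj(im,xf(p,[(0,0,0)])[0]),"cap",proj(im,xf(p,[(.0535,0,.013)])[0]))
  px=im["pixels"].astype(int); b=(px[...,2]>px[...,0]*1.8)&(px[...,2]>80)
  n,l,st,c=cv2.connectedComponentsWithStats(b.astype(np.uint8))
  print([(st[i,4],c[i]) for i in range(1,n) if st[i,4]>5 and 320<c[i][0]<355])
E
```

```text
10.0833 [ 0.5869 -0.0987  0.0282] F [ 0.3632  0.5418 -0.8238] gap 0.5936820386831633 q [-0.2953  0.6405  1.5277  0.0001  0.9734 -0.1931]
xang -0.10222326569627582 down [ 0.0001  0.     -1.    ]
move [-0.0232  0.3909  0.0564] roll -0.021230623522135648
pred [323.1  228.98] cap [336.51 237.04]
[(np.int32(64), array([335.83, 237.45]))]
pred [327.34 175.88] cap [344.48 176.96]
[(np.int32(15), array([345.6 , 179.07]))]
```

View pics/c9.png

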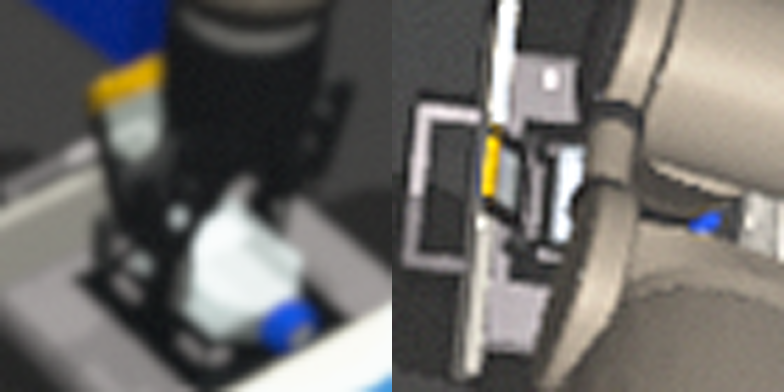

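>>> {"fn": "apply_moves", "kwargs": {
  "motion": [
    [-1,-0.02,0.1,0.05,-0.02],
    [-1,-0.02,0.2,0.05,-0.02],
    [-1,-0.02,0.3,0.05,-0.02],
    [-1,-0.02,0.36,0.05,-0.02],
    [-1,-0.02,0.4,0.05,-0.02],
    [-1,-0.02,0.4,0.05,-0.02],
    [-1,-0.02,0.4,0.05,-0.02]
  ]
}}

```text
time_s: 10.77
eef_pos: [0.5863, -0.097, 0.0161]
eef_rot: [-1.569, 0.079, -0.079]
ft_force: [-0.4, 0.0, -0.4]
finger_gap: 0.596
```

```bash
python3 st.py .5864 -.0969 .0155 -0.100; python3 - <<'E'
from h import *
np.set_printoptions(precision=2,suppress=True)
d=get_image("side"); px=d["pixels"].astype(int); b=(px[...,2]>px[...,0]*1.8)&(px[...,2]>80)
n,l,st,c=cv2.connectedComponentsWithStats(b.astype(np.uint8))
print([(st[i,4],c[i]) for i in range(1,n) if st[i,4]>5 and 320<c[i][0]<355])
p=np.array([.5864,-.0969,-1.671,.05]);print(proj(d,xf(p,[(.0535,0,.013)])[0]))
E
```

```text
10.7667 [ 0.5863 -0.097   0.0161] F [-0.378   0.0364 -0.353 ] gap 0.5964800722309843 q [-0.293   0.6553  1.5395  0.0001  0.9469 -0.1929]
xang -0.1001423471290708 down [-0.0001  0.0001 -1.    ]
move [0.0028 0.021  0.005 ] roll -0.00135931495359238
[(np.int32(53), array([334.51, 240.11]))]
[335.16 240.36]
```

>>> {"fn": "apply_moves", "kwargs": {
  "motion": [
    [-1,0,0.04,0,0],
    [-1,0,0.08,0,0],
    [-1,0,0.1,0,0],
    [-1,0,0.1,0,0]
  ]
}}

```text
time_s: 11.15
eef_pos: [0.5867, -0.0971, 0.0156]
eef_rot: [-1.57, 0.077, -0.08]
ft_force: [-5.7, 0.6, 15.8]
finger_gap: 0.596
```

Contact came at reading 0.0156, exactly the expected floor height (bench grasp + 50 mm), so the flask isn't on the ribs. Releasing it now.

>>> {"fn": "apply_moves", "kwargs": {
  "motion": [
    [-1,0,-0.07,0,0],
    [-0.2,0,-0.07,0,0],
    [0.3,0,-0.07,0,0],
    [0.6,0,-0.07,0,0],
    [1,0,-0.07,0,0],
    [1,0,-0.07,0,0],
    [1,0,-0.07,0,0],
    [1,0,-0.07,0,0]
  ]
}}

```text
time_s: 11.82
eef_pos: [0.5863, -0.097, 0.0151]
eef_rot: [-1.569, 0.079, -0.078]
ft_force: [0.4, -0.1, 0.1]
finger_gap: 1.004
```

>>> {"fn": "apply_moves", "kwargs": {
  "motion": [
    [1,0,-0.4,0,0],
    [1,0,-1.2,0,0],
    [1,0,-2.2,0,0],
    [1,0,-3.4,0,0],
    [1,0,-4.6,0,0],
    [1,0,-5.2,0,0],
    [1,0,-5.2,0,0]
  ]
}}

```text
time_s: 12.4
eef_pos: [0.5889, -0.0977, 0.1767]
eef_rot: [-1.572, 0.071, -0.086]
ft_force: [0.2, -0.5, -0.4]
finger_gap: 1.002
```

```bash
python3 - <<'E'
from h import *
np.set_printoptions(precision=4,suppress=True)
d=get_image("side");s=read_state(); print(s["time_s"],s["eef_pos"],s["finger_gap"])
px=d["pixels"].astype(int); b=(px[...,2]>px[...,0]*1.8)&(px[...,2]>80)
n,l,st,c=cv2.connectedComponentsWithStats(b.astype(np.uint8))
print([(st[i,4],c[i]) for i in range(1,n) if st[i,4]>5 and 320<c[i][0]<355])
for r in outline_of(d,"flask"):
    if 300<r["uv"][0]<350 and r["uv"][1]<260:
        m=r["mask"].astype(float); near=cv2.dilate(r["mask"].astype(np.uint8),np.ones((9,9)))>0
        f=lambda p:((sil(d,[*p,.05])-m)**2)[near].sum()
        q=minimize(f,[.5864,-.0969,-1.671],method="Nelder-Mead",options=dict(initial_simplex=[[.5864,-.0969,-1.671],[.5914,-.0969,-1.671],[.5864,-.0919,-1.671],[.5864,-.0969,-1.57]])); print(r["p"],q.x,q.fun,f([.5864,-.0969,-1.671])); break
for th in("frame_edge","frame_hinge","nest"): print(th,[(round(r["p"],2),np.array(r["uv"])) for r in spot_point(d,th)[:3]])
E
python3 st.py .5864 -.0969 .16 -0.100
```

```text
12.45 [ 0.5876 -0.0974  0.1738] 1.0014984802872244
[(np.int32(29), array([322.2069, 179.8276])), (np.int32(53), array([334.5094, 240.1132]))]
0.85 [ 0.5869 -0.0969 -1.6683] 40.43121876201461 43.17485582468281
frame_edge [(0.92, array([304.2, 193.5]))]
frame_hinge [(0.79, array([310.3, 216.3])), (0.23, array([322.7, 233.9]))]
nest [(0.64, array([323.1, 233.1]))]
12.65 [ 0.5853 -0.0967  0.1694] F [-0.2459 -1.0417 -0.0594] gap 0.9989879610530735 q [-0.2929  0.4902  1.3658  0.0001  1.289  -0.1929]
xang -0.10003661996677808 down [-0.0033  0.0011 -1.    ]
move [ 0.0371  0.3147 -0.0028] roll -0.00034969492371537345
```

Flask seated: the side-camera fit is within 1 mm of the nest. Next the frame: shut the fingers and go round in front of it.

>>> {"fn": "apply_moves", "kwargs": {
  "motion": [
    [-1,0,0,0.5,0],
    [-1,0,0,1.3,0],
    [-1,0,0,2.2,0],
    [-1,0,0,3.1,0],
    [-1,0,0,3.8,0],
    [-1,0,0.5,4,0],
    [-1,0,1.3,4,0],
    [-1,0,2.1,4,0],
    [-1,0,2.5,4,0],
    [-1,0,2.5,4,0]
  ]
}}

```text
time_s: 13.48
eef_pos: [0.5952, 0.0228, 0.0915]
eef_rot: [-1.569, 0.086, -0.071]
ft_force: [0.3, -0.2, -0.0]
finger_gap: -0.002
```

```bash
python3 st.py .5979 .0172 .095 -0.100; python3 - <<'E'
from h import *
np.set_printoptions(precision=1,suppress=True)
d=get_image("side");save(d,"s10.png",(240,120,360,240),5)
s=read_state(); p=s["eef_pos"]
for z in(0,.02,.03,.04): print(proj(d,p+[0,0,z]))
v=d["pixels"].max(2); u,w=proj(d,p+[0,0,.03]).astype(int); print(u,w); print(v[w-12:w+14,u-10:u+12:2])
E
```

```text
13.4833 [0.5952 0.0228 0.0915] F [ 0.3086 -0.1781 -0.0099] gap -0.002412663431643347 q [-0.0904  0.5708  1.4556  0.0001  1.1243  0.0094]
xang -0.09987041562562862 down [-0.009   0.0009 -1.    ]
move [ 0.1057 -0.1176 -0.1768] roll 0.0012374396237205807
[296. 198.]
[296.4 192.7]
[296.5 190.1]
[296.7 187.4]
296 190
[[ 45  31  29  31  28  29  27  30  36  90 140]
 [ 54  41  25  29  31  27  29  45  52 102 128]
 [ 62  49  33  27  31  26  38  66  71 114 123]
 [ 66  59  42  31  28  29  48  75  83 120 125]
 [ 67  64  51  31  27  36  65  71  90 122 123]
 [ 67  66  60  35  29  46  77  73  93 123 125]
 [ 66  68  64  39  27  52  84  75  97 123 124]
 [ 67  68  63  40  32  56  84  76  98 122 122]
 [ 67  66  64  39  28  59  85  77 102 121 123]
 [ 65  67  64  44  29  61  83  77 103 122 121]
 [ 65  68  65  47  31  62  81  77  94 119 121]
 [ 67  69  67  55  38  66  79  77  81 111 120]
 [ 68  67  68  61  53  72  79  75  70  95 112]
 [ 66  67  67  67  62  75  75  70  64  76  96]
 [ 67  67  67  65  66  75  69  68  67  71  86]
 [ 67  67  68  66  68  68  68  66  76 101 125]
 [ 67  67  67  66  67  66  67  64  85 130 151]
 [ 67  67  67  67  67  67  67  60  87 147 162]
 [ 67  66  67  66  66  67  66  56  78 149 164]
 [ 67  66  69  67  68  66  69  53  70 145 161]
 [ 68  66  67  66  68  67  67  52  60 137 153]
 [ 65  66  67  67  67  68  68  51  53 127 149]
 [ 66  68  66  67  66  68  68  53  48 120 152]
 [ 67  69  65  68  66  66  67  55  44 110 152]
 [ 67  66  68  67  68  66  68  58  40 101 157]
 [ 68  67  68  65  65  66  65  61  41  97 161]]
```

>>> {"fn": "apply_moves", "kwargs": {
  "motion": [
    [-1,0,0,-0.4,0],
    [-1,0,0,-0.9,0],
    [-1,0,-0.1,-1.3,0],
    [-1,0,-0.1,-1.6,0],
    [-1,0,-0.1,-1.9,0],
    [-1,0,-0.1,-2.25,0],
    [-1,0,0,-2.57,0],
    [-1,0,0.15,-2.87,0],
    [-1,0,0.3,-3.13,0],
    [-1,0,0.3,-3.13,0]
  ]
}}

```text
time_s: 14.37
eef_pos: [0.588, -0.0726, 0.0858]
eef_rot: [-1.569, 0.081, -0.078]
ft_force: [-0.9, -0.3, 0.0]
finger_gap: -0.001
```

```bash
python3 st.py .5873 -.0879 .052 -0.100; python3 - <<'E'
from h import *
np.set_printoptions(precision=3,suppress=True)
d=get_image("side");save(d,"s11.png",(270,170,360,260),6)
for th in("frame_edge","frame_hinge","drawer_pull","tray_front"): print(th,[(round(r["p"],2),np.array(r["uv"])) for r in spot_point(d,th)[:3]])
n=np.array([.5864,-.0969]);ex=np.array([-.1,-.995])
for q in(1.2,1,.8,.6,.4): print(q,proj(d,[*(n+ex*(-.048+.07*np.cos(q))),.079+.07*np.sin(q)]))
px=d["pixels"].astype(int);y=(px[...,0]>150)&(px[...,1]>100)&(px[...,2]<90)
n,l,st,c=cv2.connectedComponentsWithStats(y.astype(np.uint8)); print([(st[i,4],c[i]) for i in range(1,n) if st[i,4]>8 and c[i][0]>280])
E
```

```text
14.3667 [ 0.588  -0.0726  0.0858] F [-0.9432 -0.2777  0.0185] gap -0.0014316793368841748 q [-0.2519  0.5677  1.479  -0.0005  1.097  -0.1502]
xang -0.10146944615043302 down [-0.0022  0.0001 -1.    ]
move [ 0.0302  1.1279 -0.5103] roll -0.014032177106925982
frame_edge [(0.63, array([299.4, 207.8])), (0.45, array([324.5, 212.3]))]
frame_hinge [(0.47, array([310.1, 214.7]))]
drawer_pull [(0.84, array([297.3, 208.4]))]
tray_front [(0.91, array([309.6, 207.3]))]
1.2 [319.534 202.735]
1 [322.325 206.993]
0.8 [324.686 211.613]
0.6 [326.506 216.383]
0.4 [327.704 221.083]
[]
```

>>> {"fn": "apply_moves", "kwargs": {
  "motion": [
    [-1,0,0.15,-0.15,0],
    [-1,0,0.3,-0.3,0],
    [-1,0,0.5,-0.4,0],
    [-1,0,0.65,-0.48,0],
    [-1,0,0.8,-0.53,0],
    [-1,0,0.95,-0.57,0],
    [-1,0,1.05,-0.57,0],
    [-1,0,1.1,-0.57,0],
    [-1,0,1.1,-0.57,0]
  ]
}}

```text
time_s: 15.37
eef_pos: [0.5869, -0.0879, 0.0538]
eef_rot: [-1.569, 0.079, -0.078]
ft_force: [-0.1, 0.7, -0.5]
finger_gap: -0.0
```

>>> {"fn": "apply_moves", "kwargs": {
  "motion": [
    [-1,0,0.03,0,0],
    [-1,0,0.06,0,0],
    [-1,0,0.06,0,0]
  ]
}}

```text
time_s: 15.62
eef_pos: [0.5873, -0.088, 0.0525]
eef_rot: [-1.569, 0.078, -0.079]
ft_force: [-0.3, -0.2, 0.4]
finger_gap: 0.003
```

>>> {"fn": "apply_moves", "kwargs": {
  "motion": [
    [-1,0,0.04,0,0],
    [-1,0,0.08,0,0],
    [-1,0,0.1,0,0],
    [-1,0,0.1,0,0]
  ]
}}

```text
time_s: 15.95
eef_pos: [0.5872, -0.088, 0.0494]
eef_rot: [-1.569, 0.079, -0.079]
ft_force: [0.3, -1.2, 0.3]
finger_gap: -0.002
```

```bash
python3 - <<'E'
from h import *
np.set_printoptions(precision=3,suppress=True)
d=get_image("side");save(d,"s12.png",(270,170,360,260),6)
for th in("frame_edge",): print(th,[(round(r["p"],2),np.array(r["uv"])) for r in spot_point(d,th)[:3]])
n=np.array([.5864,-.0969]);ex=np.array([-.1,-.995])
for q in(.3,.2,.1,.0): print(q,proj(d,[*(n+ex*(-.048+.07*np.cos(q))),.079+.07*np.sin(q)]))
px=d["pixels"].astype(int);y=(px[...,0]-px[...,2]>50)
k,l,st,c=cv2.connectedComponentsWithStats(y.astype(np.uint8)); print([(st[i,4],c[i]) for i in range(1,k) if st[i,4]>4 and c[i][0]>300])
E
```

```text
frame_edge [(0.59, array([329.5, 229.3]))]
0.3 [328.052 223.339]
0.2 [328.229 225.498]
0.1 [328.234 227.538]
0.0 [328.068 229.435]
[(np.int32(50), array([326.8 , 226.86])), (np.int32(545), array([505.42 , 267.156]))]
```

>>> {"fn": "apply_moves", "kwargs": {
  "motion": [
    [-1,0,0.04,0,0],
    [-1,0,0.08,0,0],
    [-1,0,0.1,0,0],
    [-1,0,0.1,0,0]
  ]
}}

```text
time_s: 16.38
eef_pos: [0.5871, -0.088, 0.0463]
eef_rot: [-1.569, 0.079, -0.078]
ft_force: [-0.6, -0.0, -0.1]
finger_gap: -0.0
```

>>> {"fn": "apply_moves", "kwargs": {
  "motion": [
    [-1,0,0.04,0,0],
    [-1,0,0.08,0,0],
    [-1,0,0.1,0,0],
    [-1,0,0.1,0,0]
  ]
}}

```text
time_s: 16.72
eef_pos: [0.5874, -0.0881, 0.0457]
eef_rot: [-1.57, 0.077, -0.08]
ft_force: [-5.6, 0.8, 15.9]
finger_gap: 0.0
```

```bash
python3 - <<'E'
from h import *
np.set_printoptions(precision=3,suppress=True)
d=get_image("side");save(d,"s13.png",(270,170,360,260),6)
print(read_state()["ft_force"],[(round(r["p"],2),np.array(r["uv"])) for r in spot_point(d,"frame_edge")[:3]])
px=d["pixels"].astype(int);y=(px[...,0]-px[...,2]>50)
k,l,st,c=cv2.connectedComponentsWithStats(y.astype(np.uint8)); print([(st[i,4],c[i]) for i in range(1,k) if st[i,4]>4 and c[i][0]>300])
E
```

```text
[-5.102  0.263 15.917] [(0.76, array([328.2, 232.7]))]
[(np.int32(57), array([326.596, 228.053])), (np.int32(545), array([505.415, 267.112]))]
```

>>> {"fn": "apply_moves", "kwargs": {
  "motion": [
    [-1,0,-0.5,0,0],
    [-1,0,-1.5,0,0],
    [-1,0,-2.6,0,0],
    [-1,0,-3.5,0.2,0],
    [-1,0,-4,0.9,0],
    [-1,0,-4,1.9,0],
    [-1,0,-4,2.9,0],
    [-1,0,-4,3.9,0],
    [-1,0,-4,4.6,0],
    [-1,0,-4,4.8,0]
  ]
}}

```text
time_s: 17.65
eef_pos: [0.6014, 0.0586, 0.1634]
eef_rot: [-1.568, 0.076, -0.076]
ft_force: [0.2, 0.9, -0.7]
finger_gap: 0.003
```

>>> {"fn": "apply_moves", "kwargs": {
  "motion": [
    [-1,0,0.5,0,0],
    [-1,0,1.5,0,0],
    [-1,0,2.6,0,0],
    [-1,0,3.6,0,0],
    [-1,0,4.4,0,0],
    [-1,0,4.65,0,0],
    [-1,0,4.65,0,0],
    [-1,0,4.65,0,0]
  ]
}}

```text
time_s: 18.32
eef_pos: [0.6022, 0.0548, 0.0248]
eef_rot: [-1.569, 0.078, -0.08]
ft_force: [0.7, -0.5, 0.2]
finger_gap: -0.001
```

```bash
python3 st.py .5973 .0115 .024 -0.100; python3 - <<'E'
from h import *
np.set_printoptions(precision=3,suppress=True)
d=get_image("side");t=get_image("top")
cv2.imwrite("pics/c14.png",np.hstack([cv2.resize(i["pixels"][y:y+70,x:x+70],None,fx=5.6,fy=5.6,interpolation=cv2.INTER_CUBIC) for i,x,y in((d,275,180),(t,270,140))])[:,:,::-1])
n=np.array([.5864,-.0969]);ex=np.array([-.1,-.995])
for im in(d,t):
  px=im["pixels"].astype(int);y=(px[...,0]-px[...,2]>50)
  k,l,st,c=cv2.connectedComponentsWithStats(y.astype(np.uint8)); print([(st[i,4],c[i]) for i in range(1,k) if st[i,4]>4 and 300<c[i][0]<370],[proj(im,[*(n+ex*(-.048+.07*np.cos(q))),.079+.07*np.sin(q)]) for q in(0,.15)])
  print([(round(r["p"],2),np.array(r["uv"])) for r in spot_point(im,"frame_edge")[:3]],[(round(r["p"],2),np.array(r["uv"])) for r in spot_point(im,"drawer_pull")[:1]])
E
```

```text
18.3167 [0.6022 0.0548 0.0248] F [ 0.6844 -0.4583  0.1845] gap -0.0007837322091259375 q [-0.036   0.6589  1.5016 -0.      0.9802  0.0645]
xang -0.10047433411759224 down [ 0.0009 -0.0001 -1.    ]
move [-0.0192  0.026  -1.4518] roll -0.004529557169517248
[(np.int32(78), array([326.282, 228.128]))] [array([328.068, 229.435]), array([328.253, 226.534])]
[(0.64, array([328.9, 230.7]))] [(0.77, array([300.3, 207.9]))]
[(np.int32(59), array([332.712, 175.508])), (np.int32(187), array([326.529, 244.524]))] [array([334.41 , 176.169]), array([334.841, 175.617])]
[(0.49, array([336.2, 175.6]))] [(0.68, array([293.6, 169.5]))]
```

View pics/c14.png

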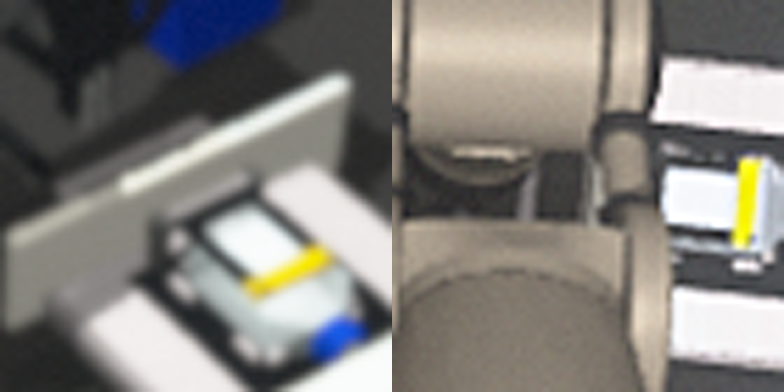

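The frame is level over the flask: yellow strip at side px (326,228), blue cap towards the machine. Now I'll push the drawer by its pull at no more than 0.15 m/s.

>>> {"fn": "apply_moves", "kwargs": {
  "motion": [
    [-1,0,0,-0.25,0],
    [-1,0,0,-0.5,0],
    [-1,0,0,-0.75,0],
    [-1,0,0,-1.0,0],
    [-1,0,0,-1.3,0],
    [-1,0,0,-1.65,0],
    [-1,0,0,-2.0,0],
    [-1,0,0,-2.35,0],
    [-1,0,0,-2.7,0],
    [-1,0,0,-3.0,0]
  ]
}}

```text
time_s: 19.45
eef_pos: [0.5922, -0.0356, 0.024]
eef_rot: [-1.569, 0.079, -0.079]
ft_force: [-1.3, 4.1, 1.9]
finger_gap: 0.001
```

```bash
python3 st.py .5973 .0115 .024 -0.100; python3 - <<'E'
from h import *
np.set_printoptions(precision=3,suppress=True)
d=get_image("side")
for th in("drawer_pull","tray_front"): print(th,[(round(r["p"],2),np.array(r["uv"]),at_z(d,r["uv"],.062 if th[0]=="d" else .094)) for r in spot_point(d,th)[:2]])
E
```

```text
19.45 [ 0.5922 -0.0356  0.024 ] F [-1.3072  4.1347  1.8632] gap 0.0005377971802304945 q [-0.1892  0.6435  1.5361 -0.      0.9624 -0.0887]
xang -0.10053225346546073 down [-0.0004  0.0001 -1.    ]
move [0.0104 0.0004 1.5798] roll -0.005082646200352844
drawer_pull [(0.71, array([314.2, 219.3]), array([ 0.598, -0.054,  0.062])), (0.59, array([151.2, 160. ]), array([0.384, 0.511, 0.062]))]
tray_front [(0.73, array([323.8, 218.6]), array([ 0.594, -0.091,  0.094]))]
```

>>> {"fn": "apply_moves", "kwargs": {
  "motion": [
    [-1,0,0,-0.2,0],
    [-1,0,0,-0.5,0],
    [-1,0,0,-0.8,0],
    [-1,0,0,-1.1,0],
    [-1,0,0,-1.4,0],
    [-1,0,0,-1.7,0],
    [-1,0,0,-2.0,0],
    [-1,0,0,-2.2,0],
    [-1,0,0,-2.4,0],
    [-1,0,0,-2.5,0]
  ]
}}

```text
time_s: 20.43
eef_pos: [0.5848, -0.11, 0.0239]
eef_rot: [-1.569, 0.08, -0.079]
ft_force: [-0.9, 3.8, -0.2]
finger_gap: 0.002
```

>>> {"fn": "apply_moves", "kwargs": {
  "motion": [
    [-1,0,0,-0.1,0],
    [-1,0,0,-0.2,0],
    [-1,0,0,-0.3,0],
    [-1,0,0,-0.4,0],
    [-1,0,0,-0.4,0]
  ]
}}

```text
time_s: 20.85
eef_pos: [0.5838, -0.1215, 0.0239]
eef_rot: [-1.57, 0.079, -0.079]
ft_force: [0.1, 1.4, -0.5]
finger_gap: 0.004
```

>>> {"fn": "apply_moves", "kwargs": {
  "motion": [
    [-1,0,0,-0.1,0],
    [-1,0,0,-0.2,0],
    [-1,0,0,-0.3,0],
    [-1,0,0,-0.4,0],
    [-1,0,0,-0.4,0]
  ]
}}

```text
time_s: 21.27
eef_pos: [0.5831, -0.1283, 0.024]
eef_rot: [-1.562, 0.079, -0.079]
ft_force: [2.2, 20.9, 2.4]
finger_gap: 0.001
```

```bash
python3 - <<'E'
from h import *
np.set_printoptions(precision=3,suppress=True)
d=get_image("side")
for th in("drawer_pull","tray_front"): print(th,[(round(r["p"],2),np.array(r["uv"]),at_z(d,r["uv"],.062 if th[0]=="d" else .094)) for r in spot_point(d,th)[:2]])
E
```

```text
drawer_pull [(0.61, array([332.3, 239.6]), array([ 0.578, -0.143,  0.062]))]
tray_front [(0.45, array([345.4, 239.4]), array([ 0.579, -0.183,  0.094]))]
```

>>> {"fn": "apply_moves", "kwargs": {
  "motion": [
    [-1,0,0,0,0],
    [-1,0,0,-0.05,0],
    [-1,0,0,-0.05,0]
  ]
}}

```text
time_s: 21.67
eef_pos: [0.583, -0.1284, 0.0241]
eef_rot: [-1.561, 0.079, -0.078]
ft_force: [2.9, 25.8, 3.9]
finger_gap: -0.001
```

>>> {"fn": "apply_moves", "kwargs": {
  "motion": [
    [-1,0,0,0.3,0],
    [-1,0,0,0.8,0],
    [-1,0,0,1.5,0],
    [-1,0,-0.5,2.2,0],
    [-1,0,-1.5,2.9,0],
    [-1,0,-2.6,3.4,0],
    [-1,0,-3.7,3.6,0],
    [-1,0,-4.5,3.6,0],
    [-1,0,-4.8,3.6,0],
    [-1,0,-4.8,3.6,0]
  ]
}}

```text
time_s: 22.5
eef_pos: [0.595, -0.0272, 0.1708]
eef_rot: [-1.571, 0.074, -0.083]
ft_force: [-0.3, 0.1, 0.2]
finger_gap: 0.005
```

```bash
python3 - <<'E'
from h import *
np.set_printoptions(precision=3,suppress=True)
d=get_image("side");t=get_image("top");s=read_state();print(s["time_s"],s["eef_pos"],s["ft_force"])
n=np.array([.5864,-.0969]);ex=np.array([-.1,-.995])
for im in(d,t):
  for th,z,k in(("drawer_pull",.062,-.109),("tray_front",.094,-.069)): print(th,[(round(r["p"],2),np.array(r["uv"]),"out-shift",(at_z(im,r["uv"],z)[:2]-n)@ex-k) for r in spot_point(im,th)[:2]])
save(d,"s15.png",(260,160,440,340),4)
for im in(d,t):
  px=im["pixels"].astype(int)
  print(px[190:260,290:380].mean())
# gap between panel and machine seen from above: brightness profile along nest x at z=.094
for off in(-.09,.09):
  ey=np.array([.995,-.1]); 
  print([int(t["pixels"][tuple(np.round(proj(t,[*(n+ex*x+ey*off),.094])[::-1]).astype(int))].max()) for x in np.arange(.06,.13,.004)])
E
```

```text
22.6 [ 0.593 -0.027  0.167] [ 0.223  0.099 -0.443]
drawer_pull [(0.63, array([333.3, 241.7]), 'out-shift', np.float64(0.16277406819290696))]
tray_front [(0.74, array([348.1, 239.4]), 'out-shift', np.float64(0.159629219544503))]
drawer_pull [(0.65, array([249.8, 128.2]), 'out-shift', np.float64(-0.16184111021589964)), (0.61, array([341.8, 175.2]), 'out-shift', np.float64(0.1582095785452179))]
tray_front [(0.71, array([354.6, 180.8]), 'out-shift', np.float64(0.15359288451066555)), (0.32, array([161.1, 168.8]), 'out-shift', np.float64(-0.4713666252084187))]
92.19576719576719
129.10306878306878
[169, 166, 160, 153, 159, 167, 149, 89, 130, 218, 232, 218, 215, 207, 174, 252, 255, 254]
[176, 178, 177, 179, 181, 87, 97, 154, 178, 182, 183, 183, 192, 53, 200, 255, 255, 253]
```

```bash
python3 -c "
from rig import *
print(hand_in())"
```

```text
the job is handed in; nothing more can be done
None
```

I loaded the blue-capped flask flat into the nest with its cap towards the machine. Then I folded the hold-down frame down over it, pushed the drawer shut by its pull, and handed the job in at about 22.6 s. `hand_in()` gives no verdict, so success isn't confirmed.

**Last checks that passed:**
- **Seating:** the flask stopped on the tray at exactly the floor height expected. After release, a side-camera fit put it within about 1 mm of my estimate of the nest centre.
- **Frame:** it bottomed out at about 16 N, and the picture then showed it lying level over the flask.
- **Drawer:** it stopped moving while the push rose from 21 to 26 N. The camera points put its travel at 154–163 mm, which agrees with the machine's front face. I pushed at no more than about 0.15 m/s.
- **Arm:** it ended clear of everything, with the force reading near zero.

**Checks that failed or disagreed:**
- **Height reading:** the reported tool height was off: the fingertips were really about 30–45 mm higher, depending on how far open they were. My first close passed above the flask without touching it, and I corrected from there using the cameras and contact forces.
- **Final view:** the picture limit stopped me viewing the shut drawer, so that rests on the force stop and the detected points. Once the drawer is shut, the flask and frame can't be seen.
- **Bystanders:** I didn't measure their final positions; no unexpected contact forces appeared.

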